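# Pack the sample carrier and hold its keyed cover down

## Task

Pack the two sample jars, the round one and the square one, upright into the two empty pockets of the grey carrier, one in each, and let go of them. Then take the disc-shaped cover by its bar grip, turn it until the plus-shaped stem meshes with the keyway in the carrier's middle post, push it fully home against the spring, and finish while still gripping it and holding it down, because the spring lifts it again when it is let go. Leave the other things on the desk where they are.

Things in the scene. Friction and masses are not known exactly. Their poses are not given: they have to be found in the camera images.
- round_jar_mid (a point): loose round jar, white with a grey lid, 42 mm across and 64 mm tall, about 80 g, standing upright on the desk at the start; the point is at its centre, 32 mm above its foot; z up its axis
- square_jar_mid (a point): loose square jar, white with a grey lid, 40 x 40 mm (lid 38 x 38 mm) and 64 mm tall, about 80 g, standing upright on the desk at the start; the point is at its centre, 32 mm above its foot; z up, x and y square to its side faces
- cover_grip (a point): loose hold-down cover, about 150 g: a stem below, a grey disc 100 mm across and 7 mm thick, and on top a grey bar grip 50 mm long, 22 mm wide, 46 mm tall. It starts upright, its disc resting on the black stand. The point is the middle of the bar grip, on the stem's axis: 23 mm above the disc's top, 30 mm above its underside, 60 mm above the stem's foot. z up, x along the bar grip
- stem_foot (a point): centre of the foot of the cover's stem, on its axis. The stem is bright metal, 30 mm tall, of plus-shaped section: two crossed bars 30 mm long and 8 mm thick, along x and y of this frame (the same as the bar grip's); the foot's edges are fully rounded (4 mm radius) as a lead-in
- stand: black ring that carries the cover at the start, fixed to the desk, 72 mm across, 52 mm bore, 40 mm tall; origin at the centre of its underside. The cover's stem hangs free in it, its foot 10 mm above the desk
- carrier: grey sample carrier, fixed to the desk: base plate 84 mm (x) by 184 mm (y) and 8 mm thick with a pocket at either end along y and a metal post in the middle, 80 mm tall and within 23.5 mm of the axis; origin at the centre of its underside, under the post's axis
- pocket_a (a point): centre of the floor of one pocket, 54 mm from the post's axis along the carrier's +y, 8 mm above the desk. The pocket is 46 mm square, square to the carrier's x and y; its walls are 4 mm thick and rise 11 mm above its floor. Between a packed jar and the post are only about 10 mm: fingers have room on the jar's carrier-x sides, not on the post's side
- pocket_b (a point): the same for the other pocket, 54 mm from the post's axis along the carrier's -y; either jar fits either pocket
- keyway (a point): centre of the mouth of the plus-shaped keyway in the post's top, 80 mm above the desk, open upward: crossed slots 10.5 mm wide, 33 mm long, along this frame's x and y. The stem fits at any of the four quarter turns. This metal collar stands at another angle each time; it turns only stiffly (0.2 N m) and need not be turned. Fully home, the cover's disc rests on the post's top, partly over both jars
- spring_seat (a joint): spring seat inside the keyway, 20 mm below its mouth at rest: 0 at rest, grows in m as the stem pushes it down, 0.010 when the cover is fully home; it pushes back with about 3 N at 0 and 8 N at 0.010, more than the cover's weight
- stapler: bystander: black desk stapler 120 x 34 x 42 mm; origin under its centre
- tape_roll: bystander: roll of paper tape 80 mm across, 20 mm tall, beyond the carrier; origin under its centre
- sanitiser: bystander: white bottle 56 mm across, 130 mm tall; origin under its centre
- pen_pot: bystander: black pen pot 72 mm across, with pens 140 mm tall, at the far side; origin under its centre
- notebooks: bystander: stack of paper notebooks 210 x 150 x 35 mm; origin under its centre
- tube_rack: bystander: white rack of capped tubes 80 x 220 mm, 98 mm tall, at the far side; origin under its centre
There are look-alikes about, which are no part of the job. What is shaped like the part that bears round_jar_mid but purple is not meant. Leave any turquoise look-alike of the carrier alone.

How it is judged (in metres and radians):
On the way, in this order (a step that is already met when the one before it is completed fails the run):
1. both jars stand upright on the floors of the two pockets, one in each, and are released (((horizontal distance between round_jar_mid and pocket_a below 0.006 m and z of round_jar_mid in the frame of pocket_a below 0.036 m and angle between each of round_jar_mid, square_jar_mid's own z axis and vertical below 0.1 rad and horizontal distance between square_jar_mid and pocket_b below 0.006 m and z of square_jar_mid in the frame of pocket_b below 0.036 m) or (horizontal distance between round_jar_mid and pocket_b below 0.006 m and z of round_jar_mid in the frame of pocket_b below 0.036 m and angle between each of round_jar_mid, square_jar_mid's own z axis and vertical below 0.1 rad and horizontal distance between square_jar_mid and pocket_a below 0.006 m and z of square_jar_mid in the frame of pocket_a below 0.036 m)) and contact force between the fingers and round_jar below 0.1 N and contact force between the fingers and square_jar below 0.1 N), for 0.2 s.
2. the cover's stem is meshed in the keyway and pushed home against the spring (horizontal distance between cover_grip and keyway below 0.005 m and z of cover_grip in the frame of keyway below 0.0325 m and angle between cover_grip's own z axis and vertical below 0.08 rad and value of joint spring_seat above 0.0075 m and contact force between the fingers and cover above 2 N), for 0.2 s.
At the end, for the whole second after the job is handed in: A jar upright in each pocket (within 6 mm of centre, on the floor), not touched by the fingers; cover upright on the keyway axis within 5 mm, within 2.5 mm of fully home, spring seat pressed over 7.5 mm, fingers still holding the cover, all through the last second (all of step 1 and all of step 2); the arm keeps its last pose, push and grip.
It fails at once if a bystander on the desk is moved more than 30 mm (distance of any of stapler, tape_roll, sanitiser, pen_pot, notebooks, tube_rack from where it was at the start of the episode above 0.03 m).
It also fails if it takes over 72 s, if anything falls off the work surface, if the arm or the gripper's body presses on something with over 40 N, if the wrist force passes 120 N, or if a joint passes its speed limit or range.

## Robot

A 6-joint arm with a two-finger parallel gripper is mounted at the origin on the work surface. World frame = base frame: x ahead of the robot, y to its left, z up, the work surface at z = 0. Lengths are in m, angles in degrees, forces in N, time in s.
With the tool pointing down it reaches from about 0.4 to 0.825 m from the base axis. Payload 7 kg.
Tool frame: the origin (TCP) lies on the centre line of the jaws, within the pads' length; the fingertips stand 11 mm ahead of it and the grasp point (between the pads) lies 8 mm behind it; z points along the fingers, y is the line along which they close (so a half turn about z gives the same grasp; the last joint's range is limited). The gripper opens to 88 mm and grips with 3 to 60 N. Pads are 19 mm wide; open, the fingers measure 130 mm over their backs; the gripper's body (78 mm by 193 mm) begins 47 mm behind the grasp point.
Start: joints at [-53.107, 20.546, 0.682, 0, -70.136, -16.507], TCP at [0.235, -0.633, 0.238] pointing down, gripper open.
Joint ranges: [-176.03, 176.03], [-82.01, 121.73], [-58.28, 71.71], [-173.87, 95.51], [-174.79, -0.11], [-173.66, 173.66]. Speed limits (degrees/s): [136.94, 136.94, 172.46, 180, 180, 180].

## Interface

Orientations are given as [roll, pitch, yaw] about the fixed x, y, z axes, in that order (R = Rz(yaw) Ry(pitch) Rx(roll)).
In Python, from plant import r, capture, camera_model, job gives the robot as it stands.
- The arm moves only by the tool drive_tool, never from a script. Its argument "increments" is a list that holds one entry, the list of rows, each a list of 5 numbers: the gripper's target within -1 to 1 (fully open at 1, half-way at 0, shut at -1), then the shift along the tool's x, y, z scaled (see below), then the turn about the tool's z scaled (see below). In form: [[[gripper, tx, ty, tz, roll], ...]]. A call has 1 to 5 rows; each row is the pose to reach, as a shift and turn from the pose commanded when the call began, along the tool's axes at that moment, turning the shorter way round; what a row does not reach only later rows make up. The controller multiplies each number of a shift by 120 mm and each number of a turn by 360 degrees. A row lasts 1/8 s, in which the tool goes at most 62.5 mm and 10.7 degrees, less where a joint would pass 70% of its speed; a pose out of reach is approached as far as the arm can. A call with a number of a shift or a turn outside -1 to 1 is refused whole. A call with a gripper value outside its range is refused whole. The fingers move at their own pace and stop on an object; "squeeze" is the grip in N (left out, the last holds). Time passes only in rows, so rows that repeat a pose let the fingers close. It gives the time, the measured TCP pose, the force, the opening and the grip force at its end, in the units of the state.
- r.get_state(): the state, without advancing time (a new reading comes with each control period).
- capture(name): name is "side" or "top" or "wrist"; returns the picture (480x640x3 uint8, red, green, blue); there is no depth.
- camera_model(name): a dict with "camera_matrix" (3x3 intrinsics, pixels), "rvec" (rotation vector, rad) and "tvec" (3), from world to camera coordinates, as OpenCV has them. Camera axes: x right, y down, z forward; pixel columns grow to the right and rows downward; lengths in m; the calibration is good to about 2 mm. The wrist camera is an equidistant fisheye: a pixel r from the principal point sees the ray r / f radians off the axis. A picture is of the moment at which its call begins: read the wrist's pose just before it. camera_model takes no time and is no camera call; for the wrist camera it gives the pose at the moment of the call.
- job.close_job(): hands the job in; it is judged then, once.
The state is a dict: "time_s": time; "joints": joint angles; "qd": joint speeds; "joint_torque": joint torques, N m; "tcp_pos": TCP position; "eef_rot": TCP orientation; "contact_force": force on the tool from outside, world axes, zero at the start; "moment": the same for the moment, N m; "gripper_width": finger opening in m; "gripper_force": force on a finger pad.
Only numpy, scipy, OpenCV 4.12 (cv2) and the standard library are available. Lean on these libraries where they do the work, as an engineer would, in place of code of your own. Each camera call takes 0.05 s, during which the arm holds its last target. There are 200 camera calls.

## Working session

There is one attempt and no reset: what is moved stays moved. The work goes in short steps, Python scripts to look and compute and a tool call to move; the robot and the scene stay as the last step left them, time stands still between calls to the robot, and variables do not carry over. Pictures are saved under pics/ and viewed, at most 10 in all, crops included, and the job is handed in when it is done.

Besides the shell and the picture viewer there is one more tool, called after "Request:" by a JSON object that holds its "name" and its "arguments". drive_tool: Moves the arm, as the interface text tells. Its arguments: {"type":"object","properties":{"increments":{"type":"array"},"squeeze":{"type":"number"}},"required":["increments"]}

```bash
mkdir -p pics; ls; cat > h.py <<'E'
import numpy as np, cv2
from plant import r, capture, camera_model, job
def save(n,f):
    m=camera_model(n); im=capture(n); cv2.imwrite(f'pics/{f}.png',im[:,:,::-1]); np.save(f'pics/{f}.npy',m,allow_pickle=True); return im,m
def load(f): return cv2.imread(f'pics/{f}.png'), np.load(f'pics/{f}.npy',allow_pickle=True).item()
def ray(m,u,v,fish=False):
    K=np.array(m['camera_matrix']); x=(u-K[0,2])/K[0,0]; y=(v-K[1,2])/K[1,1]
    if fish:
        t=np.hypot(x,y); s=np.sin(t)/t if t>1e-9 else 1; d=np.array([x*s,y*s,np.cos(t)])
    else: d=np.array([x,y,1.])
    R=cv2.Rodrigues(np.array(m['rvec'],float))[0]; t=np.array(m['tvec'],float).ravel()
    return -R.T@t, R.T@d
def at(m,u,v,z,fish=False):
    c,d=ray(m,u,v,fish); return c+d*(z-c[2])/d[2]
def proj(m,p,fish=False):
    K=np.array(m['camera_matrix']);R=cv2.Rodrigues(np.array(m['rvec'],float))[0]; q=R@np.array(p)+np.array(m['tvec'],float).ravel()
    if fish:
        n=np.hypot(q[0],q[1]); t=np.arctan2(n,q[2]); q=np.array([q[0]/n*t,q[1]/n*t,1])
    q=q/q[2]; return (K@q)[:2]
E
python3 - <<'E'
from h import *
for n in('top','side'):
    im,m=save(n,n+'0'); c,d=ray(m,320,240); print(n,c.round(3),d.round(3),np.array(m['camera_matrix'])[0,0])
print(r.get_state())
E
```

```text
pics
top [ 3.770e-01 -1.000e-03  1.701e+00] [ 0.107  0.024 -0.995] 532.0667213980696
side [0.264 1.042 1.015] [ 0.214 -0.713 -0.668] 498.7451702894082
{'time_s': 0.1, 'joints': array([-5.31079117e+01,  2.05874664e+01,  6.38985303e-01, -1.70372398e-02,
       -7.01369859e+01, -1.65066172e+01]), 'qd': array([-0.0027297 , -0.14664322,  0.13166432,  0.11729744, -0.01847763,
        0.11451818]), 'joint_torque': array([-2.23551098e-03, -5.84163308e+01,  2.93752635e+01,  7.01554298e+00,
        1.01308632e-02, -3.34057074e-05]), 'tcp_pos': array([ 0.23494405, -0.6323368 ,  0.23671676]), 'eef_rot': array([ 1.79913504e+02, -8.92864544e-03, -1.59620323e+02]), 'contact_force': array([ 0.75536903, -0.24139363,  0.56009271]), 'moment': array([ 0.04994741, -0.00184389,  0.00656176]), 'gripper_force': 0.0, 'gripper_width': 0.08759375263107748}
```

View pics/top0.png

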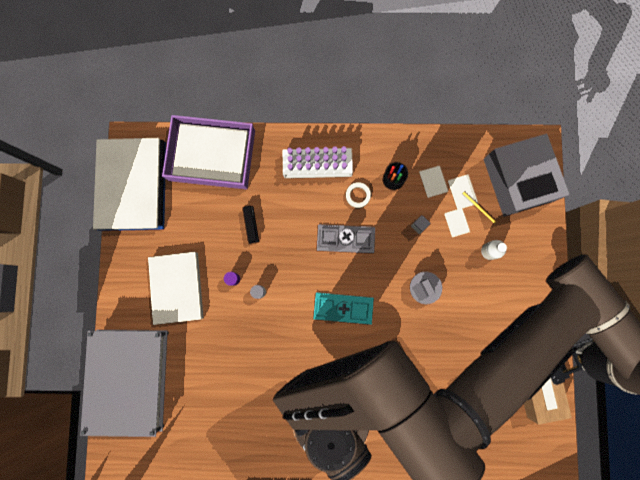

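View pics/side0.png

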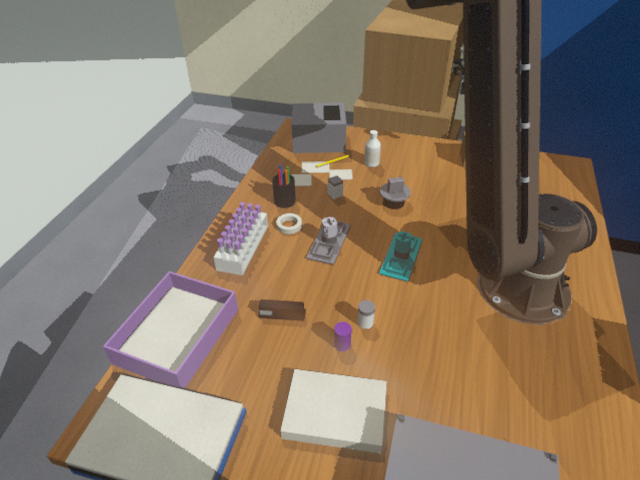

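The top view shows the round jar at about (257,292), the square jar at (420,224), the carrier at (346,238), and the cover at (426,288). The turquoise decoy is at (344,309) and the purple jar at (231,279). I'll zoom in next.

```bash
python3 - <<'E'
from h import *
im,m=load('top0')
c=cv2.resize(im[205:310,300:460],None,fx=5,fy=5,interpolation=cv2.INTER_CUBIC)
d=cv2.resize(im[275:310,240:275],None,fx=5,fy=5,interpolation=cv2.INTER_CUBIC)
c[-175:,:175]=d
cv2.imwrite('pics/z.png',c)
for n,u,v,z in(('round',257,292,.064),('sq',420,223,.064),('post',346,237,.08),('cover',427,287,.093)): print(n,at(m,u,v,z).round(3))
E
```

```text
round [0.391 0.229 0.064]
sq [ 0.608 -0.271  0.064]
post [ 0.561 -0.041  0.08 ]
cover [ 0.411 -0.285  0.093]
```

View pics/z.png

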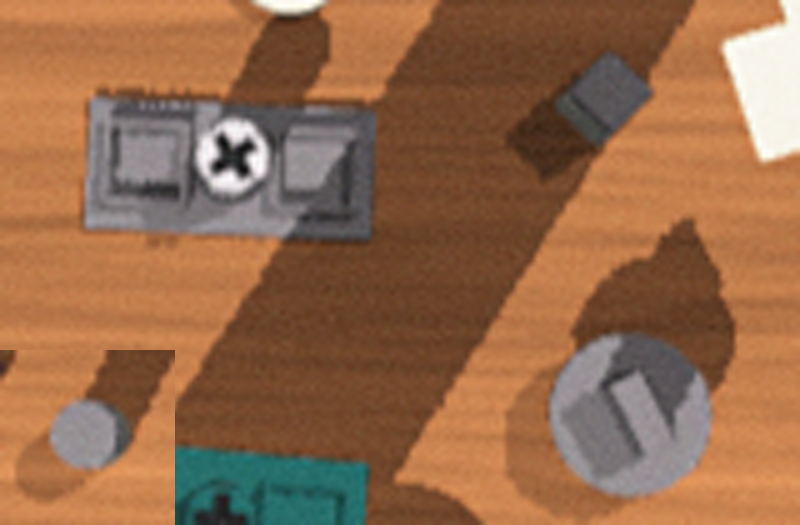

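The crop puts the carrier's corners at about (90,95), (375,103), (370,240) and (85,230). The square lid's corners are at (610,52), (652,93), (605,135) and (562,98). The cover's disc centre is at (630,415), with the bar top running from (625,378) to (660,445). The keyway cross sits at about 45° near (233,157).

```bash
cat >> h.py <<'E'
def plan(x,y,z,yaw=None,s=None):
    s=s or r.get_state(); p=s['tcp_pos']; a=np.radians(s['eef_rot'][2]); d=np.array([x,y,z])-p
    dyaw=0 if yaw is None else (yaw-s['eef_rot'][2]+90)%180-90
    t=np.array([np.cos(a)*d[0]+np.sin(a)*d[1], np.sin(a)*d[0]-np.cos(a)*d[1], -d[2]])/.12
    print('p',p.round(4),'rot',s['eef_rot'].round(2),'j',np.array(s['joints']).round(0),'w',round(s['gripper_width'],4),'t',round(s['time_s'],2)); print('shift',t.round(3),'roll',round(-dyaw/360,4),'dyaw',round(dyaw,1))
E
python3 - <<'E'
from h import *
im,m=load('top0')
f=lambda U,V,z: at(m,300+(U+.5)/5-.5,205+(V+.5)/5-.5,z)[:2]
ang=lambda a,b: np.degrees(np.arctan2(*(b-a)[::-1]))
C=[f(*q,.008) for q in((90,95),(375,103),(370,240),(85,230))]
print('carrier',np.mean(C,0),ang(C[1],C[0]),ang(C[2],C[3]),ang(C[2],C[1]),ang(C[3],C[0]),[np.linalg.norm(C[i]-C[i-1]) for i in range(4)])
print('post',f(233,157,.08))
S=[f(*q,.064) for q in((610,52),(652,93),(605,135),(562,98))]
print('sq',np.mean(S,0),[ang(S[i-1],S[i])%90 for i in range(4)],[np.linalg.norm(S[i]-S[i-1]) for i in range(4)])
print('cover',f(630,415,.047),f(643,412,.093),ang(f(625,378,.093),f(660,445,.093)))
print('keyarms',ang(f(215,140,.08),f(252,172,.08))%90)
print('round',at(m,240+88.5/5-.5,275+85/5-.5,.064))
plan(.608,-.271,.2)
E
```

```text
carrier [ 0.56570142 -0.04163534] 88.91451029404516 88.54881096114818 -2.1416203796693027 -1.348956914862597 [np.float64(0.08705122022489853), np.float64(0.18307122797971254), np.float64(0.08822596020997722), np.float64(0.1818490511207435)]
post [ 0.56371657 -0.04177156]
sq [ 0.60683698 -0.27407884] [np.float64(44.07375714924069), np.float64(45.19927153328774), np.float64(42.01581950362842), np.float64(49.02216996712841)] [np.float64(0.04191563033090613), np.float64(0.036189551587074466), np.float64(0.03964257241135338), np.float64(0.03488904156834053)]
cover [ 0.4097236  -0.28832693] [ 0.41068152 -0.28815038] -152.84840992795822
keyarms 49.41275828616284
round [0.39217713 0.22885895 0.064     ]
p [ 0.2349 -0.6323  0.2367] rot [ 1.7991e+02 -1.0000e-02 -1.5962e+02] j [-53.  21.   1.  -0. -70. -17.] w 0.0876 t 0.1
shift [-3.963  1.74   0.306] roll 0.0 dyaw 0
```

Request:
{"name": "drive_tool", "arguments": {"increments": [[[1,-0.99,0.435,0,0],[1,-0.99,0.435,0,0],[1,-0.99,0.435,0,0]]], "squeeze": 25}}

```text
time_s: 0.48
tcp_pos: [0.3307, -0.5399, 0.2375]
eef_rot: [180.0, 0.0, -159.4]
contact_force: [-0.9, -0.5, -0.6]
gripper_width: 0.0874
gripper_force: 0.0
```

Request:
{"name": "drive_tool", "arguments": {"increments": [[[1,-0.99,0.435,0,0],[1,-0.99,0.435,0,0],[1,-0.99,0.435,0,0]]]}}

```text
time_s: 0.85
tcp_pos: [0.4236, -0.45, 0.2373]
eef_rot: [180.0, 0.0, -159.4]
contact_force: [0.6, 0.2, -0.4]
gripper_width: 0.0877
gripper_force: 0.0
```

Request:
{"name": "drive_tool", "arguments": {"increments": [[[1,-0.99,0.435,0,0],[1,-0.99,0.435,0,0],[1,-0.99,0.435,0,0]]]}}

```text
time_s: 1.23
tcp_pos: [0.5164, -0.3601, 0.237]
eef_rot: [180.0, -0.0, -159.5]
contact_force: [-0.6, -0.3, -0.3]
gripper_width: 0.088
gripper_force: 0.0
```

Request:
{"name": "drive_tool", "arguments": {"increments": [[[1,-0.99,0.435,0.25,-0.068],[1,-0.99,0.435,0.25,-0.068],[1,-0.99,0.435,0.25,-0.068],[1,-0.99,0.435,0.25,-0.068]]]}}

```text
time_s: 1.72
tcp_pos: [0.6074, -0.272, 0.2066]
eef_rot: [179.9, -0.1, -135.2]
contact_force: [-0.4, 0.2, -0.0]
gripper_width: 0.0875
gripper_force: 0.0
```

```bash
python3 - <<'E'
from h import *
plan(.608,-.274,.2,-135)
im,m=save('wrist','w1'); save('top','t1')
c,d=ray(m,320,240,True); print(c,d,m['camera_matrix'])
print(proj(m,[.607,-.274,.064],True))
E
```

```text
p [ 0.6074 -0.272   0.2066] rot [ 1.7992e+02 -7.0000e-02 -1.3515e+02] j [ -7.  21.  -3.   0. -66. -38.] w 0.0875 t 1.73
shift [ 0.009 -0.015  0.055] roll -0.0004 dyaw 0.2
[ 0.55343428 -0.32597313  0.35386511] [ 0.21806802  0.18928082 -0.95740227] [[371.64829954   0.         328.05936405]
 [  0.         371.64829954 236.87182209]
 [  0.           0.           1.        ]]
[326.11077029 225.01535342]
```

View pics/w1.png

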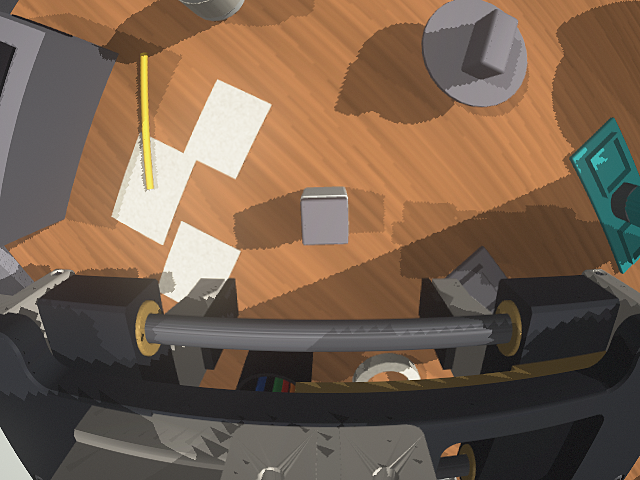

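The wrist view shows the square lid's top face from about (303,197) to (349,243), nearly parallel to the image axes. Its centre is at about (325.5,220.5).

```bash
python3 - <<'E'
from h import *
im,m=load('w1')
g=cv2.cvtColor(im,cv2.COLOR_BGR2GRAY).astype(float)
print('row profile u=325',g[180:255:1,318:333].mean(1).round(0).astype(int).tolist())
print('col profile v=220',g[210:232,290:362].mean(0).round(0).astype(int).tolist())
for v in(203,220,238): print(v,g[v-2:v+3,295:310].mean(0).round(0).astype(int).tolist(),g[v-2:v+3,340:355].mean(0).round(0).astype(int).tolist())
q=[at(m,u,v,.064,True)[:2] for u,v in((303,197),(348,197),(349,243.5),(302,243.5))]
print(q,np.mean(q,0),[np.degrees(np.arctan2(*(q[i]-q[i-1])[::-1]))%90 for i in range(4)],[np.linalg.norm(q[i]-q[i-1]) for i in range(4)])
plan(*np.mean(q,0),.035)
E
```

```text
row profile u=325 [143, 142, 141, 140, 140, 139, 140, 130, 129, 131, 131, 132, 132, 131, 121, 203, 203, 130, 65, 102, 136, 143, 150, 148, 148, 148, 148, 148, 148, 148, 147, 148, 147, 148, 148, 148, 147, 148, 148, 148, 147, 147, 147, 147, 147, 147, 147, 148, 147, 147, 147, 147, 147, 147, 147, 147, 147, 147, 147, 147, 147, 148, 152, 132, 114, 126, 138, 137, 136, 136, 136, 135, 136, 136, 136]
col profile v=220 [95, 94, 94, 94, 94, 94, 94, 93, 94, 94, 90, 86, 119, 144, 147, 145, 147, 146, 146, 146, 147, 147, 146, 147, 147, 147, 147, 147, 147, 147, 147, 147, 147, 147, 147, 147, 147, 148, 148, 148, 147, 147, 147, 147, 148, 148, 148, 148, 148, 148, 148, 148, 148, 149, 149, 149, 149, 151, 146, 126, 122, 122, 122, 122, 121, 121, 121, 121, 121, 120, 121, 121]
203 [94, 95, 97, 97, 98, 84, 111, 144, 149, 146, 146, 145, 145, 146, 145] [148, 148, 148, 149, 148, 147, 154, 177, 123, 117, 120, 122, 125, 128, 130]
220 [93, 92, 92, 94, 94, 93, 86, 119, 144, 149, 147, 146, 146, 147, 146] [148, 148, 149, 148, 149, 149, 149, 150, 152, 127, 121, 122, 122, 123, 123]
238 [99, 97, 97, 103, 110, 95, 107, 93, 122, 143, 148, 146, 147, 147, 146] [148, 148, 149, 149, 148, 148, 149, 156, 137, 144, 145, 144, 143, 143, 144]
[array([ 0.60359528, -0.30314076]), array([ 0.57850861, -0.27784385]), array([ 0.60489433, -0.24973994]), array([ 0.63197075, -0.27702839])] [ 0.60474224 -0.27693823] [np.float64(42.621639823922465), np.float64(44.76092141974797), np.float64(46.80607759841934), np.float64(44.77653647718741)] [np.float64(0.03856193722530087), np.float64(0.035626882844218194), np.float64(0.038549139534964506), np.float64(0.03844206451941452)]
p [ 0.607  -0.2727  0.2076] rot [ 1.7999e+02 -2.0000e-02 -1.3528e+02] j [ -7.  21.  -3.   0. -66. -38.] w 0.0877 t 1.82
shift [ 0.038 -0.012  1.438] roll 0.0 dyaw 0
```

Request:
{"name": "drive_tool", "arguments": {"increments": [[[1,0.032,-0.012,0.74,0],[1,0.032,-0.012,0.74,0],[1,0.032,-0.012,0.74,0]]]}}

```text
time_s: 2.2
tcp_pos: [0.6039, -0.2763, 0.117]
eef_rot: [179.8, -0.1, -135.3]
contact_force: [1.2, -0.6, 0.3]
gripper_width: 0.0879
gripper_force: 0.0
```

Request:
{"name": "drive_tool", "arguments": {"increments": [[[1,0,0,0.4,0],[1,0,0,0.74,0],[1,0,0,0.74,0],[1,0,0,0.74,0]]]}}

```text
time_s: 2.7
tcp_pos: [0.6077, -0.2761, 0.0327]
eef_rot: [-179.8, 0.1, -135.1]
contact_force: [-0.1, 1.3, 1.0]
gripper_width: 0.0875
gripper_force: 0.0
```

Request:
{"name": "drive_tool", "arguments": {"increments": [[[-1,0,0,0,0],[-1,0,0,0,0],[-1,0,0,0,0],[-1,0,0,0,0],[-1,0,0,0,0]]]}}

```text
time_s: 3.32
tcp_pos: [0.6061, -0.2752, 0.03]
eef_rot: [180.0, -0.0, -135.1]
contact_force: [1.2, 0.7, 0.1]
gripper_width: 0.0429
gripper_force: 0.1
```

Request:
{"name": "drive_tool", "arguments": {"increments": [[[-1,0,0,0,0],[-1,0,0,0,0],[-1,0,0,0,0]]]}}

```text
time_s: 3.7
tcp_pos: [0.6061, -0.2752, 0.03]
eef_rot: [-180.0, -0.0, -135.1]
contact_force: [0.4, -0.5, 0.2]
gripper_width: 0.0398
gripper_force: 24.9
```

Request:
{"name": "drive_tool", "arguments": {"increments": [[[-1,0,0,-0.5,0],[-1,0,0,-1,0],[-1,0,0,-1,0]]]}}

```text
time_s: 4.08
tcp_pos: [0.6091, -0.2761, 0.1559]
eef_rot: [-179.5, 0.3, -135.1]
contact_force: [0.4, -0.3, -1.0]
gripper_width: 0.0402
gripper_force: 24.9
```

Request:
{"name": "drive_tool", "arguments": {"increments": [[[-1,-0.2,0.33,0,0],[-1,-0.4,0.65,0,0],[-1,-0.4,0.65,0,0]]]}}

```text
time_s: 4.45
tcp_pos: [0.584, -0.1836, 0.1494]
eef_rot: [179.9, -0.0, -135.0]
contact_force: [0.4, -0.9, -1.2]
gripper_width: 0.0399
gripper_force: 24.9
```

Request:
{"name": "drive_tool", "arguments": {"increments": [[[-1,-0.2,0.33,0,-0.025],[-1,-0.41,0.66,0,-0.05],[-1,-0.41,0.66,0,-0.08],[-1,-0.41,0.66,0,-0.1214],[-1,-0.41,0.66,0,-0.1214]]]}}

```text
time_s: 5.08
tcp_pos: [0.5639, -0.0954, 0.1492]
eef_rot: [179.9, -0.0, -91.2]
contact_force: [-1.0, -0.9, -0.9]
gripper_width: 0.0401
gripper_force: 24.9
```

Request:
{"name": "drive_tool", "arguments": {"increments": [[[-1,0,0,0,0],[-1,0,0,0,0]]]}}

```text
time_s: 5.32
tcp_pos: [0.5639, -0.0955, 0.1495]
eef_rot: [180.0, -0.0, -91.6]
contact_force: [0.8, -0.2, -0.9]
gripper_width: 0.04
gripper_force: 24.9
```

```bash
python3 - <<'E'
from h import *
plan(.564,-.0955,.15,-91.4)
im,m=save('wrist','w2')
print(r.get_state()['gripper_force'])
for p in([.5637,-.0418,.08],[.5657,.0124,.008],[.5624,-.0958,.008]): print(proj(m,p,True))
E
```

```text
p [ 0.5639 -0.0955  0.1495] rot [179.96  -0.   -91.55] j [ 10.  15. -19.  -0. -55. -12.] w 0.04 t 5.33
shift [-0.    -0.    -0.004] roll -0.0004 dyaw 0.2
24.907642006874084
[329.88136614 331.6453762 ]
[328.71659485 341.87335525]
[329.17419365 226.44583647]
```

View pics/w2.png

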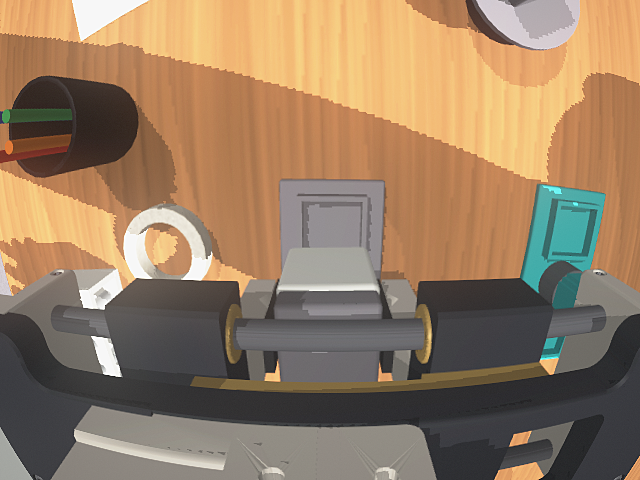

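The wrist view shows the carrier's pocket_b end, with plate corners at about (280,180) and (385,181), and the pocket's inner walls near (304,196) to (367,...). I'll zoom in for accuracy.

```bash
python3 - <<'E'
from h import *
im,m=load('w2')
cv2.imwrite('pics/z2.png',cv2.resize(im[170:260,270:400],None,fx=6,fy=6,interpolation=cv2.INTER_CUBIC))
E
```

```text
(no output)
```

View pics/z2.png

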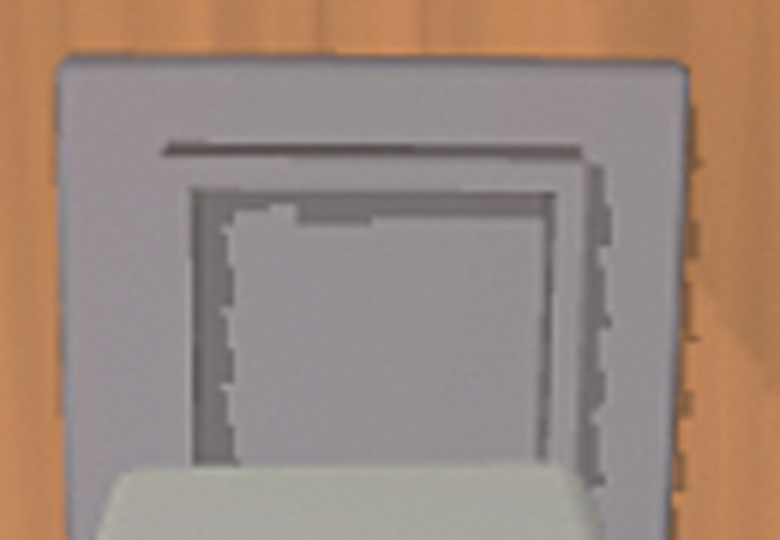

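The zoom gives the inner wall's top corners at (192,187) and (555,190), and the plate's end corners at (60,60) and (688,65).

```bash
python3 - <<'E'
from h import *
im,m=load('w2')
f=lambda U,V,z: at(m,270+(U+.5)/6-.5,170+(V+.5)/6-.5,z,True)[:2]
for a,b,z,off in((f(192,187,.019),f(555,190,.019),0,.023),(f(60,60,.008),f(688,65,.008),0,.038)):
    d=b-a; print('w',np.linalg.norm(d),'ang',np.degrees(np.arctan2(d[1],d[0])),'mid',(a+b)/2,a,b)
    u=d/np.linalg.norm(d); n=np.array([-u[1],u[0]]); n=n if n[1]>0 else -n
    print('pocket_b',(a+b)/2+n*off,'post',(a+b)/2+n*(off+.054))
E
```

```text
w 0.04605761780162791 ang 177.94595067652475 mid [ 0.55978729 -0.11869992] [ 0.5828013  -0.11952533] [ 0.53677328 -0.11787452]
pocket_b [ 0.56061166 -0.0957147 ] post [ 0.56254714 -0.0417494 ]
w 0.08223706372694345 ang 177.99651441937377 mid [ 0.55915799 -0.13356348] [ 0.60025139 -0.13500099] [ 0.5180646  -0.13212596]
pocket_b [ 0.56048648 -0.0955867 ] post [ 0.56237434 -0.04161971]
```

Request:
{"name": "drive_tool", "arguments": {"increments": [[[-1,-0.0085,0.025,0,0.0012],[-1,-0.0085,0.025,0.4,0.0012],[-1,-0.0085,0.025,0.746,0.0012],[-1,-0.0085,0.025,0.746,0.0012]]]}}

```text
time_s: 5.88
tcp_pos: [0.5585, -0.0944, 0.0578]
eef_rot: [179.6, -0.1, -91.9]
contact_force: [-0.6, -0.4, -0.7]
gripper_width: 0.0399
gripper_force: 24.9
```

Request:
{"name": "drive_tool", "arguments": {"increments": [[[-1,0,0,0.05,0],[-1,0,0,0.1,0],[-1,0,0,0.14,0],[-1,0,0,0.175,0],[-1,0,0,0.175,0]]]}}

```text
time_s: 6.5
tcp_pos: [0.5609, -0.0941, 0.0393]
eef_rot: [180.0, -0.0, -91.9]
contact_force: [0.0, 0.4, -0.6]
gripper_width: 0.0397
gripper_force: 24.9
```

Request:
{"name": "drive_tool", "arguments": {"increments": [[[-1,0,0,0.008,0],[0.4,0,0,0.008,0],[0.4,0,0,0.008,0],[0.4,0,0,0.008,0],[0.4,0,0,0.008,0]]]}}

```text
time_s: 7.12
tcp_pos: [0.5612, -0.0941, 0.0385]
eef_rot: [-180.0, 0.0, -91.9]
contact_force: [-0.4, -0.6, 0.7]
gripper_width: 0.061
gripper_force: 0.0
```

Request:
{"name": "drive_tool", "arguments": {"increments": [[[0.4,0,0,-0.3,0],[1,0,0,-0.8,0],[1,0,0,-1,0],[1,0,0,-1,0]]]}}

```text
time_s: 7.62
tcp_pos: [0.5624, -0.094, 0.161]
eef_rot: [-179.7, 0.0, -91.9]
contact_force: [-0.2, 1.0, -0.0]
gripper_width: 0.0846
gripper_force: 0.0
```

```bash
python3 - <<'E'
from h import *
plan(.392,.229,.2,-92)
E
```

```text
p [ 0.5624 -0.094   0.161 ] rot [-1.7973e+02  4.0000e-02 -9.1850e+01] j [ 10.  14. -19.   0. -56. -12.] w 0.0846 t 7.62
shift [-2.644  1.507 -0.325] roll 0.0004 dyaw -0.1
```

Request:
{"name": "drive_tool", "arguments": {"increments": [[[1,-0.44,0.25,-0.11,0],[1,-0.88,0.502,-0.11,0],[1,-0.88,0.502,-0.11,0]]]}}

```text
time_s: 8.0
tcp_pos: [0.5024, 0.016, 0.1711]
eef_rot: [179.9, 0.0, -91.6]
contact_force: [-0.3, -0.1, 0.6]
gripper_width: 0.0877
gripper_force: 0.0
```

Request:
{"name": "drive_tool", "arguments": {"increments": [[[1,-0.44,0.25,-0.11,0],[1,-0.88,0.502,-0.11,0],[1,-0.88,0.502,-0.11,0]]]}}

```text
time_s: 8.38
tcp_pos: [0.4463, 0.1233, 0.1844]
eef_rot: [180.0, 0.0, -91.6]
contact_force: [0.7, -0.8, 0.4]
gripper_width: 0.0879
gripper_force: 0.0
```

Request:
{"name": "drive_tool", "arguments": {"increments": [[[1,-0.44,0.25,-0.11,0],[1,-0.88,0.502,-0.11,0],[1,-0.88,0.502,-0.11,0],[1,-0.88,0.502,-0.11,0],[1,-0.88,0.502,-0.11,0]]]}}

```text
time_s: 9.0
tcp_pos: [0.3913, 0.227, 0.1976]
eef_rot: [180.0, -0.1, -92.0]
contact_force: [-0.4, -0.1, -1.4]
gripper_width: 0.0877
gripper_force: 0.0
```

```bash
python3 - <<'E'
from h import *
im,m=save('wrist','w3')
print(proj(m,[.392,.229,.064],True))
plan(.392,.229,.2,-92)
a=cv2.resize(im[150:300,250:410,::-1],None,fx=3,fy=3,interpolation=cv2.INTER_CUBIC)
t,_=save('top','t3'); t=cv2.resize(t[205:255,310:385,::-1],None,fx=4,fy=4,interpolation=cv2.INTER_CUBIC)
o=np.zeros((450,780,3),np.uint8); o[:,:480]=a; o[:200,480:]=t; cv2.imwrite('pics/z3.png',o)
E
```

```text
[326.50385971 232.01892662]
p [0.3914 0.2271 0.1977] rot [ 1.7997e+02 -4.0000e-02 -9.1990e+01] j [ 55.   1. -30.   0. -60. -57.] w 0.0875 t 9.05
shift [-0.016 -0.005 -0.019] roll 0.0 dyaw -0.0
```

View pics/z3.png

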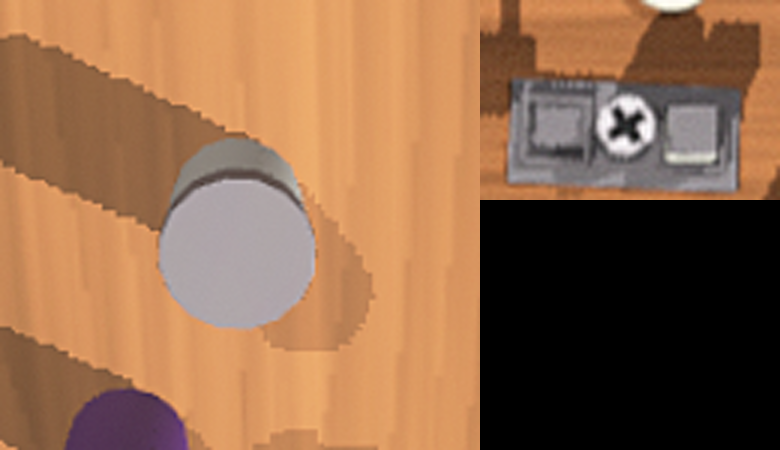

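The zoom shows the round lid centred at about (329,234) in the wrist view. In the top view the square jar stands properly in pocket_b.

```bash
python3 - <<'E'
from h import *
im,m=load('w3')
f=lambda U,V: at(m,250+(U+.5)/3-.5,150+(V+.5)/3-.5,.064,True)[:2]
p=(f(159,252)+f(316,252)+f(238,177)+f(238,329))/4
print(p,np.linalg.norm(f(159,252)-f(316,252)),np.linalg.norm(f(238,177)-f(238,329)))
plan(*p,.030)
E
```

```text
[0.39016338 0.23074505] 0.04116375229822054 0.04145660048477209
p [0.3914 0.2272 0.1978] rot [ 1.7998e+02 -3.0000e-02 -9.1990e+01] j [ 55.   1. -29.  -0. -60. -57.] w 0.0875 t 9.1
shift [-0.029  0.011  1.398] roll 0.0 dyaw 0
```

Request:
{"name": "drive_tool", "arguments": {"increments": [[[1,-0.029,0.011,0.4,0],[1,-0.029,0.011,0.7,0],[1,-0.029,0.011,0.7,0]]]}}

```text
time_s: 9.48
tcp_pos: [0.3888, 0.2297, 0.1121]
eef_rot: [179.8, -0.3, -92.0]
contact_force: [0.8, 0.1, 0.3]
gripper_width: 0.0876
gripper_force: 0.0
```

Request:
{"name": "drive_tool", "arguments": {"increments": [[[1,0,0,0.35,0],[1,0,0,0.7,0],[1,0,0,0.7,0],[1,0,0,0.7,0],[-1,0,0,0.7,0]]]}}

```text
time_s: 10.1
tcp_pos: [0.3906, 0.2331, 0.032]
eef_rot: [-179.9, 0.2, -91.9]
contact_force: [0.7, 0.1, -0.2]
gripper_width: 0.0821
gripper_force: 0.0
```

Request:
{"name": "drive_tool", "arguments": {"increments": [[[-1,0,0,0,0],[-1,0,0,0,0],[-1,0,0,0,0],[-1,0,0,0,0],[-1,0,0,0,0]]]}}

```text
time_s: 10.72
tcp_pos: [0.3896, 0.232, 0.0301]
eef_rot: [-180.0, -0.0, -91.9]
contact_force: [-0.1, 0.2, 0.0]
gripper_width: 0.0411
gripper_force: 25.0
```

Request:
{"name": "drive_tool", "arguments": {"increments": [[[-1,0,0,0,0],[-1,0,0,0,0]]]}}

```text
time_s: 10.98
tcp_pos: [0.3896, 0.232, 0.0301]
eef_rot: [-180.0, 0.0, -91.9]
contact_force: [0.1, 0.3, 0.1]
gripper_width: 0.0415
gripper_force: 25.0
```

```bash
python3 - <<'E'
from h import *
plan(.5644,.0123,.15,-92)
E
```

```text
p [0.3896 0.232  0.0301] rot [-180.      0.    -91.86] j [ 56.  15. -41.   0. -34. -58.] w 0.0415 t 10.97
shift [ 1.782 -1.515 -0.999] roll 0.0004 dyaw -0.1
```

Request:
{"name": "drive_tool", "arguments": {"increments": [[[-1,0,0,-0.4,0],[-1,0,0,-0.8,0],[-1,0,0,-0.95,0],[-1,0,0,-0.95,0]]]}}

```text
time_s: 11.48
tcp_pos: [0.3899, 0.2325, 0.1452]
eef_rot: [-179.9, 0.1, -91.9]
contact_force: [-0.8, -0.4, -1.5]
gripper_width: 0.0412
gripper_force: 25.0
```

Request:
{"name": "drive_tool", "arguments": {"increments": [[[-1,0.35,-0.3,-0.1,0],[-1,0.7,-0.6,-0.1,0],[-1,0.885,-0.76,-0.1,0],[-1,0.885,-0.76,-0.1,0]]]}}

```text
time_s: 11.98
tcp_pos: [0.4772, 0.1209, 0.1541]
eef_rot: [179.8, -0.1, -92.1]
contact_force: [-0.2, 0.1, -1.1]
gripper_width: 0.0416
gripper_force: 25.0
```

Request:
{"name": "drive_tool", "arguments": {"increments": [[[-1,0.35,-0.3,0,0],[-1,0.7,-0.6,0,0],[-1,0.885,-0.76,0,0],[-1,0.885,-0.76,0,0],[-1,0.885,-0.76,0,0]]]}}

```text
time_s: 12.6
tcp_pos: [0.564, 0.0141, 0.1549]
eef_rot: [179.9, -0.0, -91.9]
contact_force: [-0.0, -0.4, -1.5]
gripper_width: 0.0416
gripper_force: 25.0
```

```bash
python3 - <<'E'
from h import *
plan(.5646,.0136,.06,-92)
im,m=save('top','t4'); print(r.get_state()['gripper_force'])
E
```

```text
p [0.564  0.0141 0.1549] rot [ 1.7988e+02 -2.0000e-02 -9.1870e+01] j [ 21.  14. -20.  -0. -56. -23.] w 0.0416 t 12.6
shift [ 0.004 -0.005  0.791] roll 0.0004 dyaw -0.1
24.985847622156143
```

Request:
{"name": "drive_tool", "arguments": {"increments": [[[-1,0.004,-0.005,0.4,0],[-1,0.004,-0.005,0.79,0],[-1,0.004,-0.005,0.79,0],[-1,0.004,-0.005,0.79,0]]]}}

```text
time_s: 13.15
tcp_pos: [0.5664, 0.014, 0.0628]
eef_rot: [-179.9, 0.0, -91.8]
contact_force: [0.7, -0.9, -0.2]
gripper_width: 0.0415
gripper_force: 25.0
```

Request:
{"name": "drive_tool", "arguments": {"increments": [[[-1,0,0,0.05,0],[-1,0,0,0.1,0],[-1,0,0,0.14,0],[-1,0,0,0.18,0],[-1,0,0,0.18,0]]]}}

```text
time_s: 13.78
tcp_pos: [0.5653, 0.013, 0.0392]
eef_rot: [179.9, -0.0, -91.9]
contact_force: [-0.2, -0.4, -0.4]
gripper_width: 0.0413
gripper_force: 25.0
```

Request:
{"name": "drive_tool", "arguments": {"increments": [[[-1,0,0,0.008,0],[0.4,0,0,0.008,0],[0.4,0,0,0.008,0],[0.4,0,0,0.008,0],[0.4,0,0,0.008,0]]]}}

```text
time_s: 14.4
tcp_pos: [0.5656, 0.0132, 0.0388]
eef_rot: [-180.0, 0.0, -91.9]
contact_force: [-0.8, 0.1, 1.0]
gripper_width: 0.0612
gripper_force: 0.0
```

Request:
{"name": "drive_tool", "arguments": {"increments": [[[0.4,0,0,-0.3,0],[1,0,0,-0.8,0],[1,0,0,-1,0],[1,0,0,-1,0],[1,0,0,-1,0]]]}}

```text
time_s: 15.02
tcp_pos: [0.565, 0.0131, 0.158]
eef_rot: [179.9, 0.0, -91.9]
contact_force: [0.1, -0.4, -0.2]
gripper_width: 0.0869
gripper_force: 0.0
```

```bash
python3 - <<'E'
from h import *
plan(.410,-.288,.22,-152.8)
E
```

```text
p [0.565  0.0131 0.158 ] rot [179.94   0.   -91.88] j [ 21.  14. -20.  -0. -56. -23.] w 0.0869 t 15.03
shift [ 2.55   1.208 -0.517] roll 0.1692 dyaw -60.9
```

```bash
python3 - <<'E'
from h import *
im,m=save('wrist','w4')
p=proj(m,[.5625,-.0417,.08],True); print(p); u,v=p.astype(int)
u0=u-65;v0=v-50; print(u0,v0)
cv2.imwrite('pics/z4.png',cv2.resize(im[v0:v0+100,u0:u0+130,::-1],None,fx=6,fy=6,interpolation=cv2.INTER_CUBIC))
E
```

```text
[328.20419171 166.08555078]
263 116
```

View pics/z4.png

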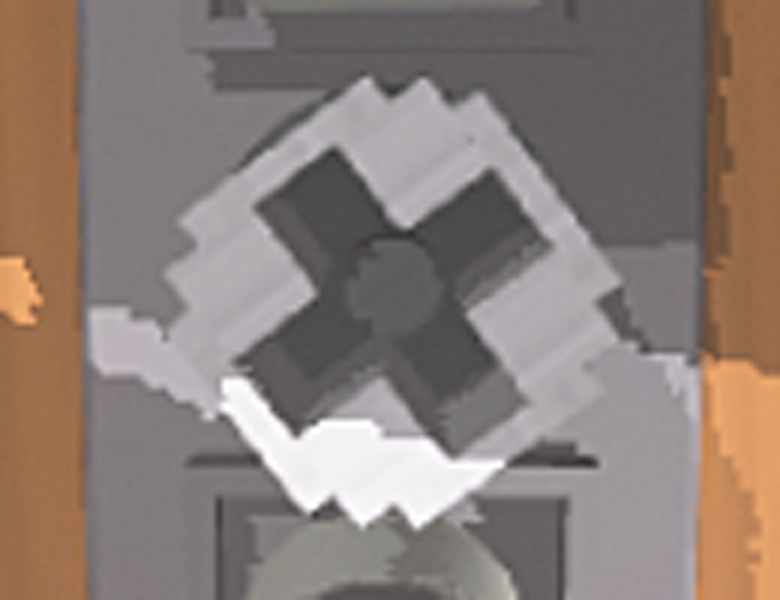

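Request:
{"name": "drive_tool", "arguments": {"increments": [[[1,0.4,0.2,-0.17,0],[1,0.85,0.403,-0.17,0],[1,0.85,0.403,-0.17,0]]]}}

```text
time_s: 15.45
tcp_pos: [0.5114, -0.0896, 0.1781]
eef_rot: [179.8, -0.0, -92.1]
contact_force: [0.7, 0.4, -0.3]
gripper_width: 0.0877
gripper_force: 0.0
```

Request:
{"name": "drive_tool", "arguments": {"increments": [[[1,0.4,0.2,-0.17,0],[1,0.85,0.403,-0.17,0],[1,0.85,0.403,-0.17,0]]]}}

```text
time_s: 15.82
tcp_pos: [0.4605, -0.1896, 0.1987]
eef_rot: [179.9, 0.0, -92.1]
contact_force: [-0.1, -0.3, -0.2]
gripper_width: 0.0877
gripper_force: 0.0
```

Request:
{"name": "drive_tool", "arguments": {"increments": [[[1,0.4,0.2,-0.17,0.03],[1,0.85,0.403,-0.17,0.06],[1,0.85,0.403,-0.17,0.09],[1,0.85,0.403,-0.17,0.12],[1,0.85,0.403,-0.17,0.145]]]}}

```text
time_s: 16.45
tcp_pos: [0.411, -0.2874, 0.2188]
eef_rot: [179.9, -0.1, -144.4]
contact_force: [-0.3, 0.6, -0.3]
gripper_width: 0.0875
gripper_force: 0.0
```

Request:
{"name": "drive_tool", "arguments": {"increments": [[[1,0,0,0,0.024],[1,0,0,0,0.024],[1,0,0,0,0.024]]]}}

```text
time_s: 16.82
tcp_pos: [0.4109, -0.2875, 0.2194]
eef_rot: [180.0, -0.0, -152.5]
contact_force: [0.2, -0.2, -0.2]
gripper_width: 0.0876
gripper_force: 0.0
```

```bash
python3 - <<'E'
from h import *
plan(.410,-.288,.2,-152.8)
im,m=save('wrist','w5')
p=proj(m,[.410,-.288,.093],True); print(p); u,v=p.astype(int)
u0=u-90;v0=v-75; print(u0,v0)
cv2.imwrite('pics/z5.png',cv2.resize(im[v0:v0+150,u0:u0+180,::-1],None,fx=4,fy=4,interpolation=cv2.INTER_CUBIC))
E
```

```text
p [ 0.4109 -0.2875  0.2194] rot [ 1.7996e+02 -4.0000e-02 -1.5248e+02] j [-12.   5. -22.  -0. -63. -50.] w 0.0876 t 16.82
shift [ 0.009 -0.     0.161] roll 0.0009 dyaw -0.3
[327.85317417 231.18325052]
237 156
```

View pics/z5.png

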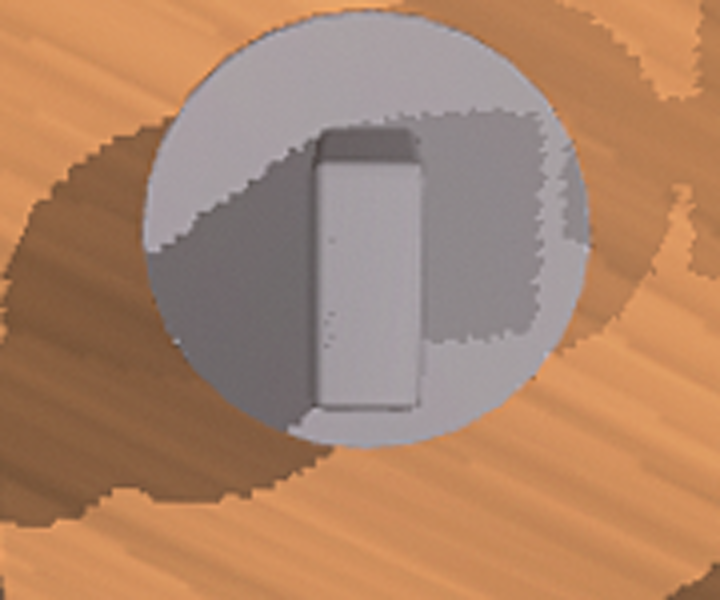

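The keyway slot ends are at (295,176), (492,430), (521,206) and (267,398) in z4, with both arms centred near (394,302). In z5 the bar's top face has corners (316,160), (421,160), (420,408) and (317,408).

```bash
python3 - <<'E'
from h import *
ang=lambda d: np.degrees(np.arctan2(d[1],d[0]))
im,m=load('w4')
f=lambda U,V: at(m,263+(U+.5)/6-.5,116+(V+.5)/6-.5,.08,True)[:2]
E=[f(*q) for q in((295,176),(492,430),(521,206),(267,398))]
print('key',np.mean(E,0),ang(E[1]-E[0])%90,ang(E[3]-E[2])%90,np.linalg.norm(E[1]-E[0]),np.linalg.norm(E[3]-E[2]))
im,m=load('w5')
g=lambda U,V,z=.093: at(m,237+(U+.5)/4-.5,156+(V+.5)/4-.5,z,True)[:2]
B=[g(*q) for q in((316,160),(421,160),(420,408),(317,408))]
print('bar',np.mean(B,0),ang(B[0]-B[3]),ang(B[1]-B[2]),ang(B[1]-B[0])+90,np.linalg.norm(B[0]-B[3]),np.linalg.norm(B[0]-B[1]))
print('disc',(g(144,235,.047)+g(590,235,.047))/2,(g(367,11,.047)+g(367,447,.047))/2)
plan(*np.mean(B,0),.060)
E
```

```text
key [ 0.56249358 -0.04173392] 35.590687711641095 35.463073277932246 0.032683489931963856 0.03227376888734653
bar [ 0.40696525 -0.28880614] -152.78863473938645 -152.18088177663282 207.48006462061824 0.048926513172417835 0.019582419699732692
disc [ 0.40722714 -0.2888532 ] [ 0.40761839 -0.28866742]
p [ 0.4109 -0.2876  0.2195] rot [ 1.7997e+02 -3.0000e-02 -1.5252e+02] j [-13.   5. -22.   0. -63. -50.] w 0.0877 t 16.88
shift [0.034 0.006 1.329] roll 0.0 dyaw 0
```

Request:
{"name": "drive_tool", "arguments": {"increments": [[[1,0.032,0.005,0.4,0],[1,0.032,0.005,0.7,0],[1,0.032,0.005,0.7,0]]], "squeeze": 55}}

```text
time_s: 17.25
tcp_pos: [0.4052, -0.2885, 0.1338]
eef_rot: [179.8, -0.2, -152.6]
contact_force: [-0.3, -0.2, 0.0]
gripper_width: 0.0876
gripper_force: 0.0
```

Request:
{"name": "drive_tool", "arguments": {"increments": [[[0.4,0,0,0.3,0],[0.4,0,0,0.5,0],[0.4,0,0,0.596,0],[0.4,0,0,0.596,0],[0.4,0,0,0.596,0]]]}}

```text
time_s: 17.88
tcp_pos: [0.4079, -0.2895, 0.0657]
eef_rot: [-179.9, 0.1, -152.7]
contact_force: [0.7, -0.0, -0.4]
gripper_width: 0.0616
gripper_force: 0.0
```

Request:
{"name": "drive_tool", "arguments": {"increments": [[[-1,0,0,0,0],[-1,0,0,0,0],[-1,0,0,0,0],[-1,0,0,0,0],[-1,0,0,0,0]]]}}

```text
time_s: 18.5
tcp_pos: [0.407, -0.2892, 0.0644]
eef_rot: [-180.0, 0.0, -152.7]
contact_force: [0.0, -0.2, 0.3]
gripper_width: 0.0219
gripper_force: 55.0
```

Request:
{"name": "drive_tool", "arguments": {"increments": [[[-1,0,0,0,0],[-1,0,0,0,0],[-1,0,0,0,0]]]}}

```text
time_s: 18.88
tcp_pos: [0.407, -0.2892, 0.0644]
eef_rot: [-180.0, 0.0, -152.7]
contact_force: [-0.6, 0.5, 1.3]
gripper_width: 0.0216
gripper_force: 55.0
```

```bash
python3 - <<'E'
from h import *
plan(.5625,-.0417,.2,-144.5)
s=r.get_state();a=np.radians(s['eef_rot'][2]);d=np.array([.4072,-.2888])-s['tcp_pos'][:2]
print('offset tool x,y',d@[np.cos(a),np.sin(a)],d@[np.sin(a),-np.cos(a)])
E
```

```text
p [ 0.407  -0.2892  0.0644] rot [-180.     0.  -152.7] j [-13.  15. -34.   0. -41. -50.] w 0.0216 t 18.88
shift [-2.098  1.238 -1.13 ] roll -0.0228 dyaw 8.2
offset tool x,y -0.00037309652285222116 0.00021742727332496598
```

Request:
{"name": "drive_tool", "arguments": {"increments": [[[-1,0,0,-0.3,0],[-1,0,0,-0.7,0],[-1,0,0,-1,0],[-1,0,0,-1,0]]]}}

```text
time_s: 19.38
tcp_pos: [0.4084, -0.2896, 0.1871]
eef_rot: [-179.8, 0.2, -152.7]
contact_force: [-0.5, -0.2, -2.8]
gripper_width: 0.0218
gripper_force: 55.0
```

Request:
{"name": "drive_tool", "arguments": {"increments": [[[-1,-0.3,0.18,0,0],[-1,-0.6,0.36,0,0],[-1,-0.7,0.413,0,0],[-1,-0.7,0.413,0,0]]]}}

```text
time_s: 19.88
tcp_pos: [0.4586, -0.2059, 0.1834]
eef_rot: [179.9, -0.1, -152.6]
contact_force: [-0.7, 0.1, -0.7]
gripper_width: 0.0219
gripper_force: 55.0
```

Request:
{"name": "drive_tool", "arguments": {"increments": [[[-1,-0.3,0.18,0,0],[-1,-0.6,0.36,0,0],[-1,-0.7,0.413,0,0],[-1,-0.7,0.413,0,0]]]}}

```text
time_s: 20.38
tcp_pos: [0.5105, -0.1241, 0.1838]
eef_rot: [180.0, -0.1, -152.7]
contact_force: [-0.1, -0.8, -1.9]
gripper_width: 0.0218
gripper_force: 55.0
```

Request:
{"name": "drive_tool", "arguments": {"increments": [[[-1,-0.3,0.18,0,-0.01],[-1,-0.6,0.36,0,-0.0228],[-1,-0.7,0.413,0,-0.0228],[-1,-0.7,0.413,0,-0.0228],[-1,-0.7,0.413,0,-0.0228]]]}}

```text
time_s: 21.0
tcp_pos: [0.5618, -0.0426, 0.1842]
eef_rot: [180.0, -0.0, -144.6]
contact_force: [0.4, -0.4, -1.3]
gripper_width: 0.0221
gripper_force: 55.0
```

Request:
{"name": "drive_tool", "arguments": {"increments": [[[-1,0,0,0,0],[-1,0,0,0,0]]]}}

```text
time_s: 21.25
tcp_pos: [0.5624, -0.0421, 0.1846]
eef_rot: [-180.0, 0.0, -144.5]
contact_force: [0.3, -0.2, -2.0]
gripper_width: 0.0215
gripper_force: 55.0
```

```bash
python3 - <<'E'
from h import *
plan(.5627,-.0417,.14,-144.5)
im,m=save('wrist','w6'); print(m['rvec'])
a,_=save('side','s6'); 
o=np.zeros((480,800,3),np.uint8); o[:,:500]=cv2.resize(im[100:340,200:450,::-1],None,fx=2,fy=2); s=a[185:275,280:380,::-1]; o[:270,500:]=cv2.resize(s,None,fx=3,fy=3,interpolation=cv2.INTER_CUBIC); cv2.imwrite('pics/z6.png',o)
E
```

```text
p [ 0.5624 -0.0421  0.1846] rot [-1.8000e+02  1.0000e-02 -1.4454e+02] j [ 16.  13. -18.   0. -60. -70.] w 0.0215 t 21.25
shift [-0.004  0.001  0.371] roll -0.0001 dyaw 0.0
[-1.37001871 -2.65518615 -0.38162591]
```

View pics/z6.png

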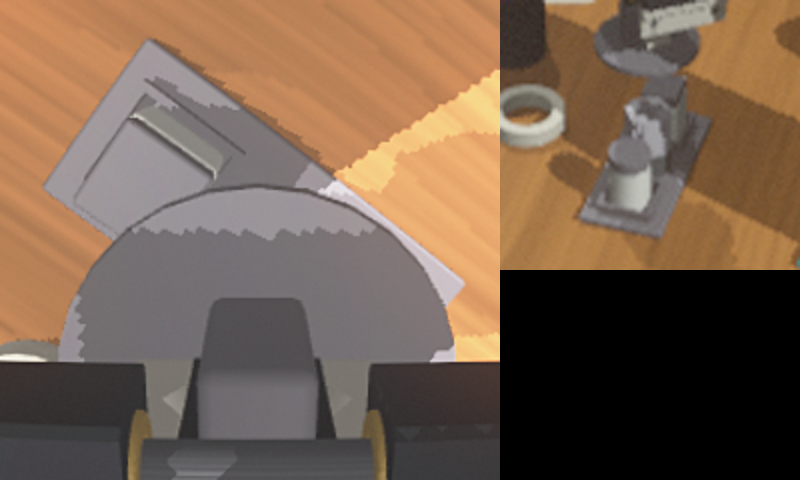

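Both jars stand in their pockets and the cover hangs level above the post. I'll lower it and watch the force.

Request:
{"name": "drive_tool", "arguments": {"increments": [[[-1,-0.004,0.001,0.15,0],[-1,-0.004,0.001,0.3,0],[-1,-0.004,0.001,0.38,0],[-1,-0.004,0.001,0.38,0],[-1,-0.004,0.001,0.38,0]]]}}

```text
time_s: 21.98
tcp_pos: [0.5635, -0.0411, 0.1395]
eef_rot: [-180.0, 0.0, -144.5]
contact_force: [-0.3, -0.7, -1.6]
gripper_width: 0.0214
gripper_force: 55.0
```

Request:
{"name": "drive_tool", "arguments": {"increments": [[[-1,0,0,0.02,0],[-1,0,0,0.04,0],[-1,0,0,0.06,0],[-1,0,0,0.08,0],[-1,0,0,0.08,0]]]}}

```text
time_s: 22.6
tcp_pos: [0.5625, -0.0412, 0.1288]
eef_rot: [180.0, -0.1, -144.5]
contact_force: [-1.5, -0.5, -2.5]
gripper_width: 0.0216
gripper_force: 55.0
```

Request:
{"name": "drive_tool", "arguments": {"increments": [[[-1,0,0,0.03,0],[-1,0,0,0.06,0],[-1,0,0,0.09,0],[-1,0,0,0.11,0],[-1,0,0,0.11,0]]]}}

```text
time_s: 23.22
tcp_pos: [0.5626, -0.0412, 0.1155]
eef_rot: [180.0, -0.1, -144.5]
contact_force: [-0.9, -2.4, -3.1]
gripper_width: 0.0218
gripper_force: 55.0
```

Request:
{"name": "drive_tool", "arguments": {"increments": [[[-1,0,0,0.02,0],[-1,0,0,0.04,0],[-1,0,0,0.06,0],[-1,0,0,0.08,0],[-1,0,0,0.08,0]]]}}

```text
time_s: 23.85
tcp_pos: [0.5627, -0.0414, 0.1069]
eef_rot: [-180.0, -0.0, -144.5]
contact_force: [-5.4, -2.5, 5.6]
gripper_width: 0.0217
gripper_force: 55.0
```

Request:
{"name": "drive_tool", "arguments": {"increments": [[[-1,0,0,0.012,0],[-1,0,0,0.024,0],[-1,0,0,0.024,0]]]}}

```text
time_s: 24.22
tcp_pos: [0.5627, -0.0414, 0.1044]
eef_rot: [-180.0, -0.0, -144.5]
contact_force: [-6.5, -2.5, 8.6]
gripper_width: 0.0217
gripper_force: 55.0
```

Request:
{"name": "drive_tool", "arguments": {"increments": [[[-1,0,0,0.01,0],[-1,0,0,0.01,0],[-1,0,0,0.01,0]]]}}

```text
time_s: 24.6
tcp_pos: [0.5628, -0.0414, 0.1044]
eef_rot: [-180.0, -0.0, -144.5]
contact_force: [-11.6, -1.0, 17.9]
gripper_width: 0.022
gripper_force: 55.0
```

Request:
{"name": "drive_tool", "arguments": {"increments": [[[-1,0,0,0,0],[-1,0,0,0,0],[-1,0,0,0,0],[-1,0,0,0,0]]]}}

```text
time_s: 25.1
tcp_pos: [0.5628, -0.0414, 0.1044]
eef_rot: [-180.0, 0.0, -144.5]
contact_force: [-10.8, -1.5, 18.7]
gripper_width: 0.0211
gripper_force: 55.0
```

```bash
python3 -c "
from h import *
s=r.get_state(); print(s['tcp_pos'],s['contact_force'],s['eef_rot'],s['gripper_force'],s['moment'])
print(job.close_job())"
```

```text
[ 0.56277952 -0.04139878  0.10436146] [-10.78828878  -1.49113339  18.7055599 ] [-1.79958386e+02  1.06799626e-04 -1.44463996e+02] 54.98867154121399 [-0.54523574  4.26885811 -0.12042946]
the job is handed in; nothing more can be done
None
```

I handed the job in at about 25 s, with both jars standing released in the two pockets and the cover meshed in the keyway, pushed home to its expected height and still gripped and held down; no verdict came back.

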